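# Set the spring tester: draw the gauge bar to its line, ratchet three clicks and hold

## Task

Set up the spring tester: pull the drawbar out by its blue-capped post until its red line is level with the casing's mouth, and let go of it. Then push the red-knobbed ratchet lever clockwise (seen from above) exactly three clicks from rest, never a fourth, and finish while still holding the lever there, because it springs back if released. Leave the small things around the tester where they stand.

Things in the scene. Friction and masses are not known exactly. Their poses are not given: they have to be found in the camera images.
- tester: spring tester fixed to the worktop: grey plate 150 x 205 x 10 mm, blue gauge casing (130 x 44 mm, top 50 mm above the worktop) on its right, toothed wheel with lever on its left. Origin on the worktop under the plate; -x points to its front (robot's side), +y left, z up. Casing mouth, where the drawbar comes out: its front face, x = -50, y = -70 mm.
- drawbar (a joint): how far the sprung drawbar is out of the casing (it slides to the tester's -x), m: 0 right in, 0.060 end stop; starts 0 to 0.012. Aluminium bar 14 mm wide with thin black lines every 10 mm and one red line, which is level with the casing's mouth at 0.040. Pulling takes 5 to 9 N; a friction brake keeps it where it is left.
- drawbar_post (a point): the drawbar's handle: upright steel post 16 mm in diameter with a blue cap of 20 mm. The point is on its axis, 65 mm above the worktop; the post stands clear from 36 to 86 mm above the worktop (cap: top 6 mm), 45 mm in front of the casing's mouth when the bar is right in.
- lever: ratchet lever: steel wheel (81 mm across) with brass teeth 0.2 rad apart at its rear and a dark arm with a red knob. Origin on its upright axis, 10 mm above the worktop. At rest the arm points to the tester's -x, at a stop; it turns clockwise from above (knob from the front towards the tester's +y), up to 1.35 rad. A spring of 8 to 10 N at the knob returns it to rest if let go.
- lever_knob (a point): the red knob: upright post 16 mm in diameter, 100 mm from the lever's axis, clear from 40 to 86 mm above the worktop; the point is on its axis, 65 mm up. Each tooth that passes the pawl clicks: the push at the knob rises by 3 to 6 N, then drops by 4 to 8 N. Clicks are 20 mm of knob travel apart; the first comes 12 to 28 mm after rest.
- pawl (a point): brass pawl behind the wheel, 47 mm from the lever's axis, 33 mm above the worktop; its x axis points from the lever's axis to the pawl, z up. It is set within 0.08 rad either way of the tester's +x axis and stays so. Teeth pass it when the knob's y in this frame is 20, 39, 56.5, 72 and 84 mm (clicks 1 to 5).
- objective_can_0: orange canister with black cap, 36 x 36 x 57 mm, standing loose near the tester; origin at the centre of its underside. A bystander.
- eyepiece: black spare eyepiece, 35 x 39 x 40 mm, standing loose near the tester; origin at the centre of its underside. A bystander.
- filter_cube: black filter cube, 32 x 38 x 33 mm, standing loose near the tester; origin at the centre of its underside. A bystander.
- bottle_oil: small white bottle with black cap, 26 x 26 x 61 mm, standing loose near the tester; origin at the centre of its underside. A bystander.
- coverslips: small white box, 28 x 28 x 9 mm, standing loose near the tester; origin at the centre of its underside. A bystander.
- bulb_carton: small white and yellow carton, 38 x 38 x 62 mm, standing loose near the tester; origin at the centre of its underside. A bystander.

How it is judged (in metres and radians):
On the way, in this order (a step that is already met when the one before it is completed fails the run):
1. the drawbar's red line is level with the casing's mouth (within 4 mm) and the drawbar is let go (value of joint drawbar between 0.036 and 0.044 m and contact force between the fingers and anything else below 0.1 N), for 0.3 s.
2. the lever stands past the third click and short of the fourth, held by the fingers (y of lever_knob in the frame of pawl between 0.0575 and 0.0708 m and contact force between the fingers and lever above 1 N), for 0.3 s.
At the end, for the whole second after the job is handed in: The lever is held still by the fingers (contact over 1 N) with the third tooth past the pawl and the fourth not (knob's y in the pawl's frame 57.5 to 70.8 mm), and the drawbar is still at its red line within 5 mm (all of step 2 and value of joint drawbar between 0.035 and 0.045 m and angular speed of lever below 0.1 rad/s); the arm keeps its last pose, push and grip.
It fails at once if the lever is pushed past the fourth click (y of lever_knob in the frame of pawl above 0.073 m).
It fails at once if a bystander is disturbed (moved over 20 mm) (distance of any of objective_can_0, eyepiece, filter_cube, bottle_oil, coverslips, bulb_carton from where it was at the start of the episode above 0.02 m).
It also fails if it takes over 67 s, if anything falls off the work surface, if the arm or the gripper's body presses on something with over 40 N, if the wrist force passes 120 N, or if a joint passes its speed limit or range.

## Robot

A 7-joint arm with a two-finger parallel gripper is mounted at the origin on a cart in front of the work surface, level with it; the furniture and walls round the work are solid. World frame = base frame: x ahead of the robot, y to its left, z up, the work surface at z = 0. Lengths are in m, angles in degrees, forces in N, time in s.
With the tool pointing down it reaches from about 0.425 to 0.875 m from the base axis. Payload 4.7 kg.
Tool frame: the origin (TCP) lies on the front face of the gripper's body, between the roots of the fingers; the fingertips stand 70 mm ahead of it and the grasp point (between the pads) lies 51 mm ahead of it; z points along the fingers, y is the line along which they close (so a half turn about z gives the same grasp; the last joint's range is limited). The gripper opens to 87 mm and grips with 3 to 60 N. Pads are 19 mm wide; open, the fingers measure 117 mm over their backs; the gripper's body (75 mm by 190 mm) begins 51 mm behind the grasp point.
Start: joints at [68.99, 18.392, -4.016, 83.108, 1.295, 78.541, -3.26], TCP at [0.242, -0.603, 0.292] pointing down, gripper open.
Joint ranges: [-163.93, 163.93], [-17.29, 119.83], [-79.2, 71.16], [3.27, 140.29], [-89.18, 269.18], [5.43, 117.66], [-154.24, 154.24]. Speed limits (degrees/s): [147.25, 147.25, 180, 180, 180, 180, 180].

## Interface

Orientations are given as [roll, pitch, yaw] about the fixed x, y, z axes, in that order (R = Rz(yaw) Ry(pitch) Rx(roll)).
In Python, from bench import env, viewer, get_obs gives the robot as it stands (env), with the cameras (viewer) and the readings as plain functions.
- The arm moves only by the shell command python3 drive.py FILE [FORCE], which reads ROWS from the file FILE. ROWS is 1 to 12 rows, parted by a bar, with the numbers parted by spaces; each row has 7 numbers: dx, dy, dz in a scale on which 1.0 is 0.5 m, then a rotation vector rx, ry, rz in fractions of the full range, 1 being 45 degrees, then the finger opening in m; each row is the pose to reach, as a shift and turn from the pose commanded when the command began, along the tool's axes at that moment; what a row does not reach only later rows make up. A row lasts 1/10 s, in which the tool goes at most 0.05 m and 8.59 degrees, less where a joint would pass 70% of its speed; a pose out of reach is approached as far as the arm can. The fingers move at their own pace and stop on an object; FORCE is the grip in N (left out, the last holds). Time passes only in rows, so rows that do not move let the fingers close. It prints the time, the measured TCP pose, the force, the opening and the grip force at its end. A shift or turn number past 1, either way, is cut back to 1. Input that does not fit is refused with a message, and nothing moves.
- get_obs(): the state, without advancing time (a new reading comes with each control period).
- viewer.grab_frame(name): name is "side" or "top"; returns (picture, depth): 400x640x3 uint8, blue, green, red; 400x640 float32, m along the optical axis (not along the pixel's ray), 0 where there is no reading.
- viewer.camera_params(name): a dict with "vfov" (degrees; the focal length in pixels is half the picture's height over the tangent of half this angle, whatever the lens; pixels are square), "cx", "cy" (the principal point, pixels), "rvec" (rotation vector, rad) and "tvec" (3), from world to camera coordinates, as OpenCV has them. Camera axes: x right, y down, z forward; pixel columns grow to the right and rows downward; lengths in m; the calibration is good to about 2 mm. A picture is of the moment at which its call begins. camera_params takes no time and is no camera call.
- env.job_done(): hands the job in; it is judged then, once.
The state is a dict: "time_s": time; "joints": joint angles; "qvel": joint speeds; "joint_torque": joint torques, N m; "position": TCP position; "tool_rot": TCP orientation; "contact_force": force on the tool from outside, world axes, zero at the start; "moment": the same for the moment, N m; "grip_width": finger opening in m; "finger_force": force on a finger pad.
Only numpy, scipy, OpenCV 4.12 (cv2) and the standard library are available. Lean on these libraries where they do the work, as an engineer would, in place of code of your own. Each camera call takes 0.05 s, during which the arm holds its last target. There are 200 camera calls.

## Working session

There is one attempt and no reset: what is moved stays moved. The work goes in short steps, Python scripts to look and compute and a shell command to move; the robot and the scene stay as the last step left them, time stands still between calls to the robot, and variables do not carry over. Pictures are saved under pics/ and viewed, at most 10 in all, crops included, and the job is handed in when it is done.

```bash
mkdir -p pics; ls; cat > h.py <<'E'
import numpy as np, cv2
from bench import env, viewer, get_obs
def cam(n):
    p=viewer.camera_params(n); R=cv2.Rodrigues(np.array(p["rvec"],float))[0]; t=np.array(p["tvec"],float)
    f=200/np.tan(np.radians(p["vfov"])/2); return R,t,f,p["cx"],p["cy"]
def ray(n,u,v,z):
    R,t,f,cx,cy=cam(n); o=-R.T@t; d=R.T@np.array([(u-cx)/f,(v-cy)/f,1]); return o+d*(z-o[2])/d[2]
def pts(n,D):
    R,t,f,cx,cy=cam(n); v,u=np.mgrid[:400,:640]
    P=np.stack([(u-cx)/f*D,(v-cy)/f*D,D],-1); return (P-t)@R
E
python3 - <<'E'
from h import *
for n in("top","side"):
    I,D=viewer.grab_frame(n); cv2.imwrite(f"pics/{n}0.png",I); np.savez(f"{n}0.npz",I=I,D=D); print(viewer.camera_params(n), D.min(),D.max())
o=get_obs();print(o["time_s"],o["position"],o["tool_rot"],o["grip_width"],o["contact_force"])
E
```

```text
bench.py
drive.py
pics
{'vfov': 49.48327535235114, 'cx': 322.40313619497596, 'cy': 200.88088184786153, 'rvec': array([ 2.11196271, -2.13415608,  0.1514915 ]), 'tvec': array([-0.19663012,  0.57035797,  0.82900857])} 0.0 1.7292271
{'vfov': 43.635220308560804, 'cx': 324.5184524879484, 'cy': 204.6289968716518, 'rvec': array([ 0.47755497, -2.55813157,  1.40010328]), 'tvec': array([0.47695444, 0.29508882, 0.6311245 ])} 0.0 1.7942495
0.1 [ 0.24141963 -0.60308075  0.29127096] [-1.79899655e+02  4.33885686e-03  2.18206842e+01] 0.08726835039874296 [-0.88465701  0.17517291 -1.11706349]
```

View pics/top0.png

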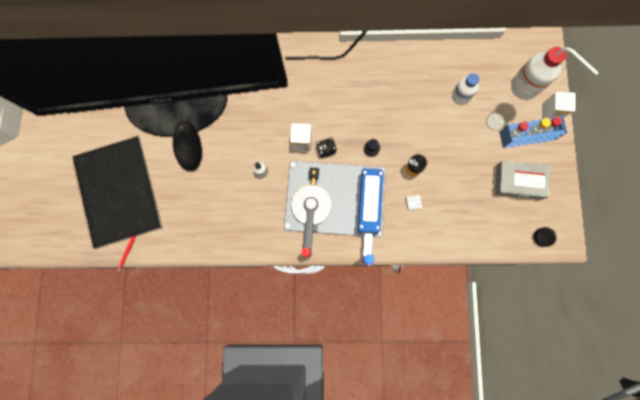

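View pics/side0.png

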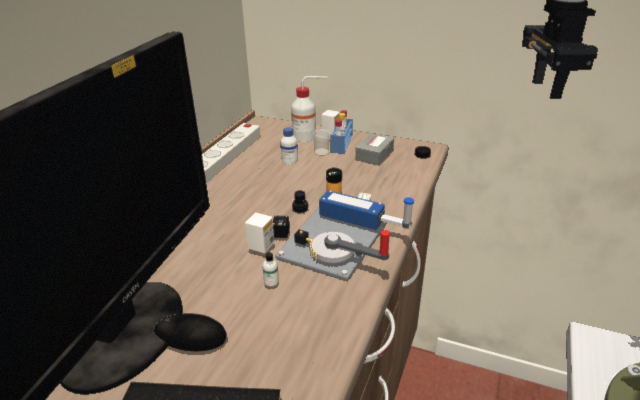

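Top view: tester plate around (335,199), wheel hub (311,204), red knob (305,253), pawl (314,174), blue casing (371,200), blue-capped post (369,260). Side view: knob (385,243), blue cap (409,201). Bystanders lie behind and to the sides of the tester, clear of its front.

```bash
cat > m.py <<'E'
from h import *
def blobs(n,I,lo,hi,box,wrap=False):
    H=cv2.cvtColor(I,cv2.COLOR_BGR2HSV); m=cv2.inRange(H,np.array(lo),np.array(hi))
    if wrap: m|=cv2.inRange(H,np.array([170,lo[1],lo[2]]),np.array([180,255,255]))
    x0,x1,y0,y1=box; k=np.zeros_like(m); k[y0:y1,x0:x1]=m[y0:y1,x0:x1]
    N,L,s,c=cv2.connectedComponentsWithStats(k); return [(s[i].tolist(),c[i].round(1).tolist(),L==i) for i in range(1,N) if s[i][4]>=6]
if __name__=="__main__":
    T=np.load("top0.npz");I,D=T["I"],T["D"];P=pts("top",D)
    for nm,lo,hi,w,box in(("red",[0,150,80],[8,255,255],True,(270,400,150,275)),("blue",[95,120,60],[125,255,255],False,(330,400,150,275)),("plate",[85,5,100],[125,70,190],False,(270,400,150,245))):
        for s,c,m in blobs("top",I,lo,hi,box,w):
            if s[4]<12: continue
            q=P[m&(D>0)]; print("top",nm,s,c,np.median(q,0).round(4),q[:,2].max().round(3))
            if s[4]>300:
                r=cv2.minAreaRect(np.argwhere(m)[:,::-1].astype(np.float32)); print("  rect",r)
                z=.05 if nm=="blue" else .01
                print("  ",[ray("top",*p,z)[:2].round(4).tolist() for p in cv2.boxPoints(r)])
            elif s[4]>12: 
                print("  z86",ray("top",*c,.086).round(4))
    S=np.load("side0.npz");I,D=S["I"],S["D"];P=pts("side",D)
    for nm,lo,hi,w,box in(("red",[0,150,60],[8,255,255],True,(370,400,220,265)),("blue",[95,120,60],[125,255,255],False,(395,420,190,215))):
        for s,c,m in blobs("side",I,lo,hi,box,w):
            q=P[m&(D>0)]; print("side",nm,s,c,np.median(q,0).round(4),q[:,2].max().round(3),"rayz65",ray("side",*c,.065 if nm=="red" else .083).round(4))
    h=cv2.hconcat([cv2.resize(np.load("top0.npz")["I"][155:275,270:400],None,fx=4,fy=4,interpolation=cv2.INTER_CUBIC)]); cv2.imwrite("pics/crop0.png",h)
E
python3 m.py
```

```text
top red [302, 248, 8, 9, 61] [305.3, 252.2] [ 0.4641 -0.1701  0.0864] 0.09
  z86 [ 0.4638 -0.1705  0.086 ]
top blue [365, 169, 15, 6, 67] [372.1, 171.7] [ 0.6256 -0.3032  0.0512] 0.055
  z86 [ 0.6174 -0.3002  0.086 ]
top blue [358, 174, 25, 59, 434] [368.7, 210.1] [ 0.538  -0.2888  0.0505] 0.055
  rect ((370.01947021484375, 203.18870544433594), (21.146242141723633, 57.263267517089844), 3.5763344764709473)
   [[0.506, -0.2719], [0.6216, -0.2816], [0.6183, -0.324], [0.503, -0.3134]]
top blue [364, 255, 9, 9, 66] [368.1, 259.2] [ 0.4499 -0.288   0.0867] 0.09
  z86 [ 0.4496 -0.2882  0.086 ]
top plate [356, 167, 9, 67, 103] [358.7, 200.5] [ 0.5768 -0.2764  0.0113] 0.051
  z86 [ 0.5613 -0.2731  0.086 ]
top plate [382, 190, 1, 12, 12] [382.0, 195.5] [ 0.5806 -0.3244  0.0291] 0.052
side red [380, 230, 10, 26, 207] [384.2, 242.3] [ 0.465  -0.1639  0.0698] 0.089 rayz65 [ 0.4664 -0.1707  0.065 ]
side blue [404, 198, 10, 6, 51] [408.4, 200.5] [ 0.4526 -0.2846  0.0874] 0.09 rayz65 [ 0.4536 -0.2923  0.083 ]
```

View pics/crop0.png

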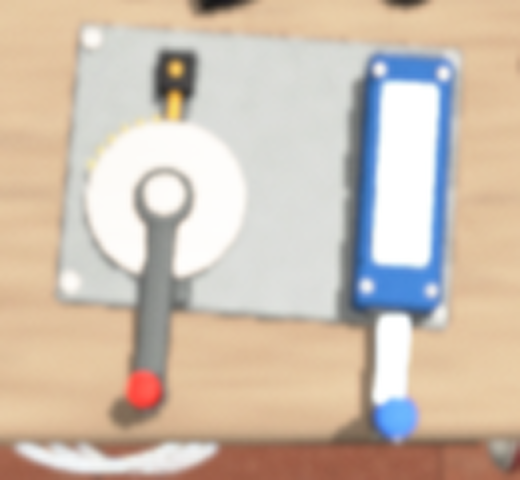

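Crop (4x, offset 270,155): plate corners (80,25),(462,50),(445,327),(58,298); hub (163,195), pawl tip about (174,115) with base (176,70), casing front edge (355,303)-(440,312), cap (396,417).

```bash
python3 - <<'E'
from h import *
r=lambda u,v,z: ray("top",270+u/4-.375,155+v/4-.375,z)[:2]
c=[r(80,25,.01),r(462,50,.01),r(445,327,.01),r(58,298,.01)]
for a,b in((3,0),(2,1),(2,3),(1,0)):
    d=c[a]-c[b]; d=c[b]-c[a]; print(np.linalg.norm(d).round(4),np.degrees(np.arctan2(d[1],d[0])).round(2))
ctr=np.mean(c,0);print("plate ctr",ctr.round(4))
fm=(r(355,303,.05)+r(440,312,.05))/2; knob=(ray("top",305.3,252.2,.086)[:2]); post=ray("top",368.1,259.2,.086)[:2]
th=np.radians(-5); R=np.array([[np.cos(th),-np.sin(th)],[np.sin(th),np.cos(th)]])
print("mouth",fm.round(4),"post-mouth in tester",(R.T@(post-fm)).round(4))
ax=knob+R@[.1,0]; print("axis",ax.round(4)); 
for z in(.03,.045,.06): print("hub",z,r(163,195,z).round(4))
print("wheel",r(165.5,199,.03).round(4))
for u,v in((174,115),(175,90)):
    d=r(u,v,.033)-ax; print("pawl",np.linalg.norm(d),np.degrees(np.arctan2(d[1],d[0])))
for n,p in(("mouth",fm),("knob",knob),("post",post),("axis",ax)): print(n,(R.T@(p-ctr)).round(4))
o=get_obs(); p=o["position"]; a=np.radians(o["tool_rot"][2])
for n,q in(("post",post),("knob",knob)):
    d=q-p[:2]; print(n,"tool dx,dy",d@[np.cos(a),np.sin(a)],d@[np.sin(a),-np.cos(a)],"dz",p[2]-.116)
E
```

```text
0.1464 -4.25
0.1471 -5.25
0.2007 85.09
0.2033 85.3
plate ctr [ 0.5802 -0.2277]
mouth [ 0.505  -0.2942] post-mouth in tester [-0.0557  0.0012]
axis [ 0.5634 -0.1792]
hub 0.03 [ 0.566  -0.1775]
hub 0.045 [ 0.5635 -0.1783]
hub 0.06 [ 0.5611 -0.1791]
wheel [ 0.5639 -0.1788]
pawl 0.04388756192218553 -5.572338925642406
pawl 0.05704214391635185 -4.868115534321436
mouth [-0.0691 -0.0727]
knob [-0.1209  0.0469]
post [-0.1248 -0.0716]
axis [-0.0209  0.0469]
post tool dx,dy 0.31035373990233367 -0.21495136429419656 dz 0.17527095855988895
knob tool dx,dy 0.36722303982552656 -0.31891040614195537 dz 0.17527095855988895
```

Units first: shifts go in shares of 0.5 m and turns go in shares of 45 degrees. So 0.311 m / 0.5 = 0.622, 0.24 m / 0.5 = 0.48, 26.8 degrees / 45 = 0.5956.

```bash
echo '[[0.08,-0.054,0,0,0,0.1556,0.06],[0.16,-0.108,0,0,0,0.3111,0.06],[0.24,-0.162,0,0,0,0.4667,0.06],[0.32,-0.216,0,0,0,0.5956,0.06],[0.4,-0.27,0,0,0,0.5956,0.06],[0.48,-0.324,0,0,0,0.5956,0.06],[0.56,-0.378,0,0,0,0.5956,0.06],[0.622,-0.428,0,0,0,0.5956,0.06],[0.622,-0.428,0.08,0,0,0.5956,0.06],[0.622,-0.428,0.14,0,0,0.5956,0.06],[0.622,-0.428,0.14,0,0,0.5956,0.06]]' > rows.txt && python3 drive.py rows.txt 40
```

```text
refused: ROWS must be rows parted by a bar, with the numbers parted by spaces. Nothing was moved.
```

Wrong form. The message asks for rows parted by a bar, with the numbers parted by spaces, so I'll send the same numbers that way.

```bash
echo '0.08 -0.054 0 0 0 0.1556 0.06 | 0.16 -0.108 0 0 0 0.3111 0.06 | 0.24 -0.162 0 0 0 0.4667 0.06 | 0.32 -0.216 0 0 0 0.5956 0.06 | 0.4 -0.27 0 0 0 0.5956 0.06 | 0.48 -0.324 0 0 0 0.5956 0.06 | 0.56 -0.378 0 0 0 0.5956 0.06 | 0.622 -0.428 0 0 0 0.5956 0.06 | 0.622 -0.428 0.08 0 0 0.5956 0.06 | 0.622 -0.428 0.14 0 0 0.5956 0.06 | 0.622 -0.428 0.14 0 0 0.5956 0.06' > rows.txt && python3 drive.py rows.txt 40
python3 - <<'E'
from h import *
o=get_obs();p=o["position"];a=np.radians(o["tool_rot"][2]);d=np.array([.4505,-.2885])-p[:2]
print(o["tool_rot"],d@[np.cos(a),np.sin(a)],d@[np.sin(a),-np.cos(a)],p[2]-.116)
E
```

```text
time_s: 1.2
position: [0.4482, -0.2874, 0.2177]
tool_rot: [-179.8, 0.5, -4.9]
contact_force: [-0.2, -0.2, -0.3]
grip_width: 0.0601
finger_force: 0.0
[-179.75627904    0.46894186   -4.93037217] 0.0023471252495794593 0.0008967276563242485 0.101691363656062
```

Scaled: 0.103 m / 0.5 = 0.206, 0.09 m / 0.5 = 0.18.

```bash
echo '0.004 0.002 0.06 0 0 0 0.06 | 0.004 0.002 0.12 0 0 0 0.06 | 0.004 0.002 0.18 0 0 0 0.06 | 0.004 0.002 0.206 0 0 0 0.06 | 0.004 0.002 0.206 0 0 0 0.0 | 0.004 0.002 0.206 0 0 0 0.0 | 0.004 0.002 0.206 0 0 0 0.0 | 0.004 0.002 0.206 0 0 0 0.0 | 0.004 0.002 0.206 0 0 0 0.0 | 0.004 0.002 0.206 0 0 0 0.0' > rows.txt && python3 drive.py rows.txt 40
python3 - <<'E'
from h import *
for n in("top","side"):
    I,D=viewer.grab_frame(n); np.savez(f"{n}1.npz",I=I,D=D)
    c=I[150:280,280:410] if n=="top" else I[170:280,320:450]
    cv2.imwrite(f"pics/{n}1.png",cv2.resize(c,None,fx=4,fy=4,interpolation=cv2.INTER_CUBIC))
E
```

```text
time_s: 2.2
position: [0.4529, -0.2904, 0.1198]
tool_rot: [180.0, -0.0, -5.0]
contact_force: [0.1, 5.9, 0.6]
grip_width: 0.0201
finger_force: 3.6
```

View pics/side1.png

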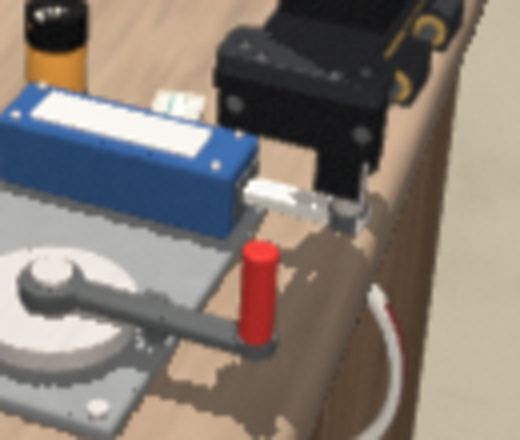

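Side view (crop): fingers have closed round the capped post at about (345,200), a little behind its axis; drawbar runs white from the casing mouth (250,190). Let the grip settle, then pull.

Scaled: -0.015 m / 0.5 = -0.03, -0.012 m / 0.5 = -0.024.

```bash
echo '0 0 0 0 0 0 0 | 0 0 0 0 0 0 0 | 0 0 0 0 0 0 0' > rows.txt && python3 drive.py rows.txt 40
echo '-0.006 0 0 0 0 0 0 | -0.012 0 0 0 0 0 0 | -0.018 0 0 0 0 0 0 | -0.024 0 0 0 0 0 0 | -0.03 0 0 0 0 0 0 | -0.03 0 0 0 0 0 0 | -0.03 0 0 0 0 0 0' > rows.txt && python3 drive.py rows.txt 40
```

```text
time_s: 2.6
position: [0.453, -0.2896, 0.1196]
tool_rot: [-180.0, -0.0, -4.9]
contact_force: [-0.1, 5.4, 5.8]
grip_width: 0.0169
finger_force: 40.0
time_s: 3.3
position: [0.4401, -0.2885, 0.1197]
tool_rot: [180.0, -0.3, -4.9]
contact_force: [5.3, 2.8, 0.3]
grip_width: 0.0167
finger_force: 39.7
```

Scaled: -0.014 m / 0.5 = -0.028, -0.012 m / 0.5 = -0.024.

```bash
echo '-0.006 0 0 0 0 0 0 | -0.012 0 0 0 0 0 0 | -0.018 0 0 0 0 0 0 | -0.024 0 0 0 0 0 0 | -0.028 0 0 0 0 0 0 | -0.028 0 0 0 0 0 0' > rows.txt && python3 drive.py rows.txt 40
python3 - <<'E'
from h import *
for n in("top","side"):
    I,D=viewer.grab_frame(n); np.savez(f"{n}2.npz",I=I,D=D)
    c=I[150:280,280:410] if n=="top" else I[180:240,360:440]
    cv2.imwrite(f"pics/{n}2.png",cv2.resize(c,None,fx=4 if n=="top" else 9,fy=4 if n=="top" else 9,interpolation=cv2.INTER_CUBIC))
E
```

```text
time_s: 3.9
position: [0.4264, -0.2873, 0.1197]
tool_rot: [180.0, -0.3, -4.9]
contact_force: [6.2, 2.7, -0.2]
grip_width: 0.0166
finger_force: 39.6
```

View pics/side2.png

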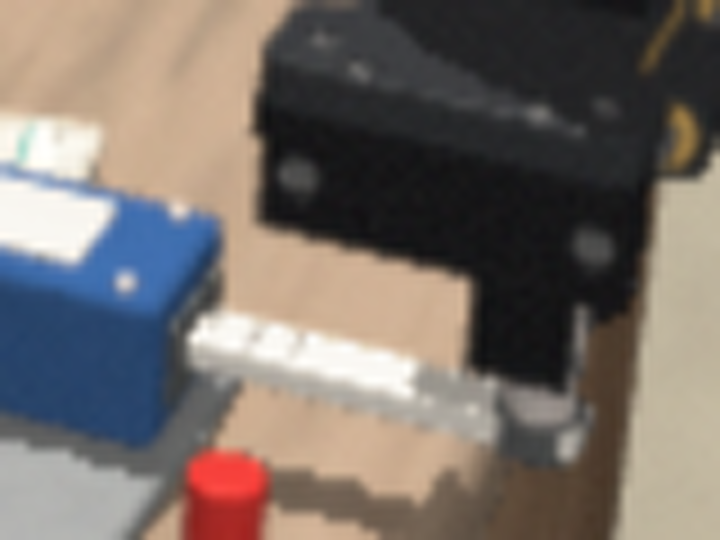

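Side view: bar out, black ticks visible, but no red line yet at the mouth (190,335 in crop → full image ≈(381,217)).

Scaled: -0.003 m / 0.5 = -0.006, -0.002 m / 0.5 = -0.004.

```bash
cat > rd.py <<'E'
from h import *
import sys
for n,b in(("side",(375,210,420,230)),("top",(355,225,385,275))):
    I,D=viewer.grab_frame(n); x0,y0,x1,y1=b; c=I[y0:y1,x0:x1].astype(int)
    red=c[...,2]-c[...,:2].max(2)
    m=red>35; v,u=np.nonzero(m); print(n,m.sum(),red.max(), (u.mean()+x0,v.mean()+y0) if len(u) else "")
    cv2.imwrite(f"pics/{n}_{sys.argv[1]}.png",cv2.resize(I[y0-5:y1+5,x0-5:x1+5],None,fx=10,fy=10,interpolation=cv2.INTER_CUBIC))
E
python3 rd.py a; echo '-0.004 0 0 0 0 0 0 | -0.006 0 0 0 0 0 0 | -0.006 0 0 0 0 0 0' > rows.txt && python3 drive.py rows.txt 40; python3 rd.py b; echo '-0.002 0 0 0 0 0 0 | -0.004 0 0 0 0 0 0 | -0.004 0 0 0 0 0 0' > rows.txt && python3 drive.py rows.txt 40; python3 rd.py c
```

```text
side 3 44 (np.float64(385.0), np.float64(229.0))
top 0 34 
time_s: 4.4
position: [0.4236, -0.2871, 0.1198]
tool_rot: [180.0, -0.3, -4.9]
contact_force: [6.7, 2.6, -2.0]
grip_width: 0.0167
finger_force: 39.6
side 3 44 (np.float64(385.0), np.float64(229.0))
top 0 34 
time_s: 4.8
position: [0.4217, -0.2869, 0.1198]
tool_rot: [180.0, -0.4, -4.9]
contact_force: [7.2, 2.5, -2.2]
grip_width: 0.0167
finger_force: 39.6
side 3 44 (np.float64(385.0), np.float64(229.0))
top 0 35
```

```bash
python3 - <<'E'
import cv2,numpy as np
a=cv2.imread("pics/side_c.png");b=cv2.imread("pics/top_c.png");H=600
o=np.zeros((H,800,3),np.uint8);o[:a.shape[0],:a.shape[1]]=a[:, :800]; 
b=b[:300,:]; w=min(b.shape[1],800);o[300:300+b.shape[0],:w]=b[:,:w]
cv2.imwrite("pics/mc.png",o)
E
```

```text
(no output)
```

View pics/mc.png

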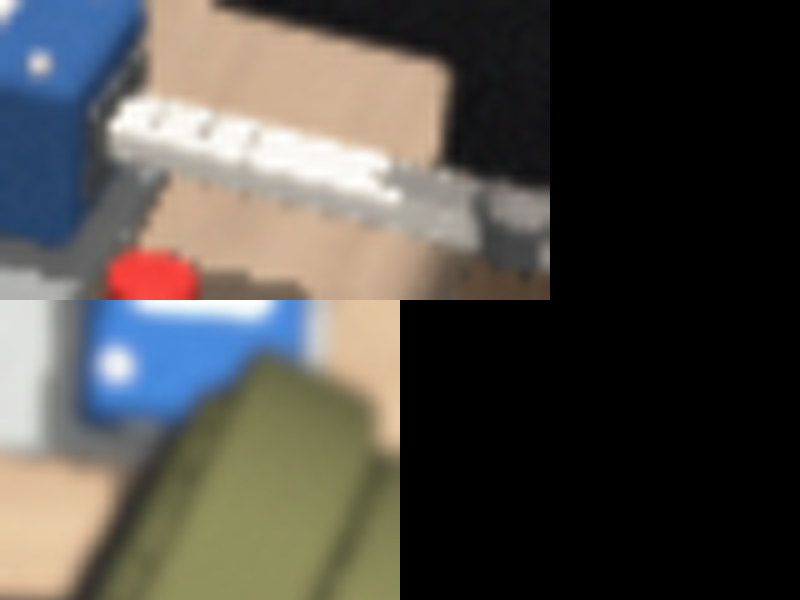

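Side view: ticks at columns 385.5, 390.5, 395 with the mouth at 381 and the post at ~421; spacing 4.8 px per 10 mm, so ticks are 10/20/30 and the red line is right at the mouth (q ≈ 0.040). Release, rise, and check from the top.

Scaled: -0.1 m / 0.5 = -0.2, -0.04 m / 0.5 = -0.08.

```bash
echo '0 0 0 0 0 0 0.06 | 0 0 0 0 0 0 0.06 | 0 0 0 0 0 0 0.06 | 0 0 0 0 0 0 0.06 | 0 0 0 0 0 0 0.06 | 0 0 0 0 0 0 0.06 | 0 0 0 0 0 0 0.06 | 0 0 -0.06 0 0 0 0.06 | 0 0 -0.14 0 0 0 0.06 | 0 0 -0.2 0 0 0 0.06 | 0 -0.08 -0.2 0 0 0 0.06 | 0 -0.16 -0.2 0 0 0 0.06' > rows.txt && python3 drive.py rows.txt 40; python3 rd.py d
echo '0.04 -0.06 0 0 0 0 0.06 | 0.08 -0.12 0 0 0 0 0.06 | 0.08 -0.18 0 0 0 0 0.06 | 0.08 -0.24 0 0 0 0 0.06 | 0.08 -0.3 0 0 0 0 0.06 | 0.08 -0.3 0 0 0 0 0.06' > rows.txt && python3 drive.py rows.txt
python3 rd.py e
python3 - <<'E'
from m import *
I,D=viewer.grab_frame("top");np.savez("top3.npz",I=I,D=D)
for s,c,m in blobs("top",I,[95,120,60],[125,255,255],(330,400,235,290)):
    p=ray("top",*c,.086)[:2]; th=np.radians(-5);d=p-np.array([.505,-.2942]);print(c,s,p,"along",d@[np.cos(th),np.sin(th)], "moved from start",(p-np.array([.4496,-.2882]))@[np.cos(th),np.sin(th)])
E
```

```text
time_s: 6.1
position: [0.4262, -0.2079, 0.2206]
tool_rot: [179.9, -0.2, -5.2]
contact_force: [0.9, 1.1, -0.5]
grip_width: 0.06
finger_force: 0.0
side 4 44 (np.float64(384.5), np.float64(229.0))
top 18 62 (np.float64(383.5), np.float64(270.0))
time_s: 6.8
position: [0.479, -0.0574, 0.2194]
tool_rot: [-179.9, -0.0, -4.6]
contact_force: [-0.1, -0.5, -0.4]
grip_width: 0.0596
finger_force: 0.0
side 3 45 (np.float64(385.0), np.float64(229.0))
top 176 67 (np.float64(371.0113636363636), np.float64(269.8465909090909))
[367.5, 275.7] [363, 272, 10, 9, 76] [ 0.41922419 -0.28627307] along -0.08614028355305718 moved from start -0.03042816282228853
```

```bash
python3 - <<'E'
import cv2,numpy as np
I=np.load("top3.npz")["I"]
cv2.imwrite("pics/t3.png",cv2.resize(I[222:284,352:390],None,fx=9,fy=9,interpolation=cv2.INTER_CUBIC))
print(I[225:275,369].tolist())
E
```

```text
[[227, 145, 76], [228, 146, 78], [227, 145, 77], [228, 145, 76], [225, 142, 75], [212, 133, 72], [181, 119, 75], [159, 128, 109], [206, 200, 191], [251, 251, 249], [255, 255, 255], [255, 255, 255], [255, 255, 254], [255, 255, 254], [255, 255, 255], [255, 255, 255], [255, 255, 255], [255, 255, 254], [255, 255, 254], [255, 255, 255], [255, 255, 255], [255, 255, 255], [255, 254, 254], [255, 255, 254], [255, 255, 255], [255, 255, 255], [255, 255, 255], [255, 255, 255], [255, 255, 255], [255, 255, 255], [255, 255, 255], [255, 255, 255], [255, 255, 255], [255, 255, 255], [255, 255, 255], [255, 255, 255], [255, 255, 255], [255, 255, 254], [254, 254, 254], [254, 254, 254], [254, 254, 253], [254, 254, 253], [254, 254, 253], [254, 253, 253], [253, 251, 251], [249, 234, 227], [250, 196, 161], [253, 186, 120], [254, 190, 113], [254, 189, 112]]
```

View pics/t3.png

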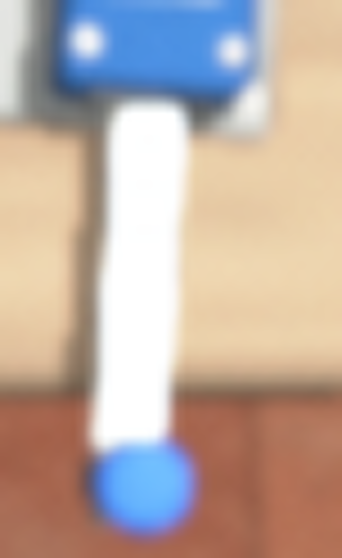

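Top view: bar is overexposed white from mouth (369,232) to cap (367.5,275.7); no lines visible. Measure ticks in the side image.

```bash
python3 - <<'E'
from h import *
I,D=viewer.grab_frame("side"); np.savez("side3.npz",I=I,D=D)
R,t,f,cx,cy=cam("side"); th=np.radians(-5); X=np.array([np.cos(th),np.sin(th)])
post=np.array([.4192,-.2863])
def proj(p): c=R@p+t; return np.array([f*c[0]/c[2]+cx,f*c[1]/c[2]+cy])
g=cv2.cvtColor(I,cv2.COLOR_BGR2GRAY).astype(np.float32)
for off in(0,.003):
  pr=[]
  for s in range(14,100):
    p=np.r_[post+X*s/1000+off*np.array([-X[1],X[0]]),.034]; u,v=proj(p)
    pr.append(int(cv2.remap(g,np.float32([[u]]),np.float32([[v]]),cv2.INTER_LINEAR)[0,0]))
  print(off,list(zip(range(14,100),pr)))
for y in range(212,222): print(y,[tuple(int(k) for k in q) for q in I[y,377:390]])
E
```

```text
0 [(14, 237), (15, 248), (16, 249), (17, 250), (18, 250), (19, 250), (20, 250), (21, 249), (22, 250), (23, 250), (24, 250), (25, 250), (26, 250), (27, 250), (28, 250), (29, 250), (30, 250), (31, 250), (32, 250), (33, 250), (34, 250), (35, 251), (36, 251), (37, 250), (38, 250), (39, 250), (40, 250), (41, 250), (42, 250), (43, 250), (44, 250), (45, 250), (46, 250), (47, 250), (48, 250), (49, 250), (50, 250), (51, 250), (52, 250), (53, 250), (54, 250), (55, 250), (56, 247), (57, 241), (58, 236), (59, 235), (60, 239), (61, 246), (62, 250), (63, 250), (64, 250), (65, 248), (66, 244), (67, 231), (68, 218), (69, 226), (70, 237), (71, 243), (72, 249), (73, 250), (74, 250), (75, 249), (76, 247), (77, 239), (78, 226), (79, 229), (80, 242), (81, 249), (82, 250), (83, 249), (84, 247), (85, 237), (86, 192), (87, 142), (88, 107), (89, 78), (90, 83), (91, 91), (92, 82), (93, 69), (94, 67), (95, 69), (96, 69), (97, 65), (98, 58), (99, 43)]
0.003 [(14, 242), (15, 239), (16, 238), (17, 238), (18, 241), (19, 244), (20, 248), (21, 248), (22, 244), (23, 240), (24, 239), (25, 239), (26, 241), (27, 246), (
[... 2221 characters left out ...]
251), (246, 250, 252), (246, 250, 251), (230, 237, 241)]
219 [(104, 66, 42), (82, 64, 51), (69, 68, 66), (96, 100, 100), (160, 168, 173), (171, 180, 186), (177, 186, 191), (186, 196, 202), (195, 206, 213), (200, 211, 218), (218, 225, 230), (233, 240, 243), (242, 247, 249)]
220 [(103, 67, 41), (79, 62, 48), (68, 67, 64), (86, 89, 91), (138, 145, 148), (170, 180, 184), (165, 173, 178), (167, 174, 180), (169, 178, 185), (171, 180, 186), (177, 187, 193), (187, 198, 203), (195, 207, 213)]
221 [(102, 68, 42), (82, 66, 52), (66, 64, 61), (68, 68, 67), (91, 91, 88), (119, 120, 119), (129, 133, 135), (147, 153, 156), (158, 166, 169), (161, 170, 175), (165, 175, 182), (168, 178, 185), (171, 181, 187)]
```

Ticks sit at 58.5, 68.2, 78.4 mm from the post with the mouth edge at 86.8, so the bar is about 0.0385–0.041 out: within tolerance. Now to the lever.

Scaled: 0.114 m / 0.5 = 0.228, 0.09 m / 0.5 = 0.18, 20.4 degrees / 45 = 0.4533.

```bash
echo '0 0.06 0 0 0 0.1556 0.06 | -0.004 0.12 0 0 0 0.3111 0.06 | -0.01 0.18 0 0 0 0.4533 0.06 | -0.01 0.228 0 0 0 0.4533 0.06 | -0.01 0.228 0 0 0 0.4533 0.06 | -0.01 0.228 0 0 0 0.4533 0.06 | -0.01 0.228 0 0 0 0.4533 0.06' > rows.txt && python3 drive.py rows.txt 
python3 - <<'E'
from h import *
o=get_obs();p=o["position"];a=np.radians(o["tool_rot"][2]);d=np.array([.4645,-.1705])-p[:2]
print(o["tool_rot"],d@[np.cos(a),np.sin(a)],d@[np.sin(a),-np.cos(a)],p[2]-.117)
E
```

```text
time_s: 7.7
position: [0.4638, -0.1744, 0.2192]
tool_rot: [-180.0, 0.0, -25.4]
contact_force: [-0.0, -0.2, 0.1]
grip_width: 0.0601
finger_force: 0.0
[-1.79980503e+02  1.65784206e-02 -2.53536703e+01] -0.0009832210331576876 -0.0038236923779845227 0.1021641857006627
```

Scaled: 0.102 m / 0.5 = 0.204, 0.09 m / 0.5 = 0.18.

```bash
echo '-0.002 -0.008 0.06 0 0 0 0.06 | -0.002 -0.008 0.12 0 0 0 0.06 | -0.002 -0.008 0.18 0 0 0 0.06 | -0.002 -0.008 0.204 0 0 0 0.06 | -0.002 -0.008 0.204 0 0 0 0.06 | -0.002 -0.008 0.204 0 0 0 0.0 | -0.002 -0.008 0.204 0 0 0 0.0 | -0.002 -0.008 0.204 0 0 0 0.0 | -0.002 -0.008 0.204 0 0 0 0.0 | -0.002 -0.008 0.204 0 0 0 0.0 | -0.002 -0.008 0.204 0 0 0 0.0 | -0.002 -0.008 0.204 0 0 0 0.0' > rows.txt && python3 drive.py rows.txt 30
echo '0 0 0 0 0 0 0 | 0 0 0 0 0 0 0 | 0 0 0 0 0 0 0' > rows.txt && python3 drive.py rows.txt
```

```text
time_s: 8.9
position: [0.4648, -0.1703, 0.1174]
tool_rot: [-180.0, -0.0, -25.4]
contact_force: [0.7, 1.6, 0.2]
grip_width: 0.0154
finger_force: 30.0
time_s: 9.2
position: [0.4649, -0.1703, 0.1174]
tool_rot: [-180.0, -0.0, -25.4]
contact_force: [1.5, 2.4, 1.9]
grip_width: 0.0153
finger_force: 30.0
```

Scaled: -0.0144 m / 0.5 = -0.0288, -0.0047 m / 0.5 = -0.0094.

```bash
echo '-0.0034 -0.0094 0 0 0 0 0 | -0.006 -0.019 0 0 0 0 0 | -0.0084 -0.0288 0 0 0 0 0 | -0.0084 -0.0288 0 0 0 0 0' > rows.txt && python3 drive.py rows.txt
echo '-0.0018 -0.01 0 0 0 0 0 | -0.0018 -0.01 0 0 0 0 0' > rows.txt && python3 drive.py rows.txt
echo '-0.0012 -0.0102 0 0 0 0 0 | -0.0012 -0.0102 0 0 0 0 0' > rows.txt && python3 drive.py rows.txt
echo '-0.0008 -0.0104 0 0 0 0 0 | -0.0008 -0.0104 0 0 0 0 0' > rows.txt && python3 drive.py rows.txt
```

```text
time_s: 9.6
position: [0.4657, -0.1608, 0.1173]
tool_rot: [179.6, -0.1, -25.6]
contact_force: [-1.4, -9.8, -0.6]
grip_width: 0.0153
finger_force: 30.0
time_s: 9.8
position: [0.4662, -0.1567, 0.1173]
tool_rot: [179.5, -0.0, -25.6]
contact_force: [-2.7, -11.7, 2.4]
grip_width: 0.0153
finger_force: 30.0
time_s: 10.0
position: [0.4669, -0.153, 0.1172]
tool_rot: [179.4, 0.0, -25.7]
contact_force: [-6.5, -11.5, 3.6]
grip_width: 0.015
finger_force: 30.0
time_s: 10.2
position: [0.4687, -0.1458, 0.1171]
tool_rot: [179.6, 0.2, -25.6]
contact_force: [-7.1, -5.2, 6.4]
grip_width: 0.0152
finger_force: 29.9
```

Scaled: -0.005 m / 0.5 = -0.01, -0.0001 m / 0.5 = -0.0002.

```bash
cat > y.py <<'E'
from h import *
o=get_obs(); from scipy.spatial.transform import Rotation as Ro
p=o["position"]+Ro.from_euler("xyz",o["tool_rot"],degrees=True).apply([0,0,.051]); th=np.radians(-5)
d=p[:2]-np.array([.4649,-.1703]); X=np.array([np.cos(th),np.sin(th)]);Y=np.array([-X[1],X[0]])
F=o["contact_force"][:2]; y=d@Y; T=X*y/.1+Y*np.sqrt(max(0,1-(y/.1)**2))
print("tester x,y mm",(d@X*1e3).round(1),(y*1e3).round(1),"y by arc x",(1e3*np.sqrt(max(0,.01-(.1-d@X)**2))).round(1),"push",(-F@T).round(1),"radial",(F@np.array([-T[1],T[0]])).round(1),o["time_s"])
E
python3 y.py
echo '-0.0002 -0.01 0 0 0 0 0 | -0.0002 -0.01 0 0 0 0 0' > rows.txt && python3 drive.py rows.txt >/dev/null; python3 y.py
echo '0.0002 -0.01 0 0 0 0 0 | 0.0002 -0.01 0 0 0 0 0' > rows.txt && python3 drive.py rows.txt >/dev/null; python3 y.py
echo '0.0004 -0.006 0 0 0 0 0 | 0.0004 -0.006 0 0 0 0 0' > rows.txt && python3 drive.py rows.txt >/dev/null; python3 y.py
echo '0.0006 -0.006 0 0 0 0 0 | 0.0006 -0.006 0 0 0 0 0' > rows.txt && python3 drive.py rows.txt >/dev/null; python3 y.py
```

```text
tester x,y mm 1.3 24.4 y by arc x 16.3 push 7.2 radial 5.1 10.2
tester x,y mm 2.3 29.5 y by arc x 21.1 push 9.5 radial 6.7 10.4
tester x,y mm 3.1 33.2 y by arc x 24.6 push 13.9 radial 8.1 10.6
tester x,y mm 3.5 34.6 y by arc x 26.1 push 15.9 radial 9.0 10.8
tester x,y mm 4.5 37.4 y by arc x 29.8 push 14.3 radial 9.9 11.0
```

Scaled: -0.0025 m / 0.5 = -0.005, 0.0015 m / 0.5 = 0.003.

```bash
echo '0.003 -0.005 0 0 0 0 0 | 0.003 -0.005 0 0 0 0 0' > rows.txt && python3 drive.py rows.txt >/dev/null; python3 y.py
echo '0.003 -0.005 0 0 0 0 0 | 0.003 -0.005 0 0 0 0 0' > rows.txt && python3 drive.py rows.txt >/dev/null; python3 y.py
echo '0.002 -0.006 0 0 0 0 0 | 0.002 -0.006 0 0 0 0 0' > rows.txt && python3 drive.py rows.txt >/dev/null; python3 y.py
echo '0.002 -0.006 0 0 0 0 0 | 0.002 -0.006 0 0 0 0 0' > rows.txt && python3 drive.py rows.txt >/dev/null; python3 y.py
```

```text
tester x,y mm 6.8 41.8 y by arc x 36.3 push 10.0 radial 11.3 11.2
tester x,y mm 8.9 45.2 y by arc x 41.3 push 8.9 radial 13.2 11.4
tester x,y mm 10.5 47.8 y by arc x 44.7 push 10.5 radial 13.5 11.6
tester x,y mm 11.9 50.0 y by arc x 47.3 push 12.8 radial 14.3 11.8
```

Scaled: -0.0025 m / 0.5 = -0.005, -0.001 m / 0.5 = -0.002.

```bash
echo '-0.002 -0.005 0 0 0 0 0 | -0.002 -0.005 0 0 0 0 0' > rows.txt && python3 drive.py rows.txt >/dev/null; python3 y.py
echo '0 -0.004 0 0 0 0 0 | 0 -0.004 0 0 0 0 0' > rows.txt && python3 drive.py rows.txt >/dev/null; python3 y.py
echo '0 -0.004 0 0 0 0 0 | 0 -0.004 0 0 0 0 0' > rows.txt && python3 drive.py rows.txt >/dev/null; python3 y.py
```

```text
tester x,y mm 12.4 51.1 y by arc x 48.1 push 14.3 radial 10.9 12.0
tester x,y mm 12.8 51.9 y by arc x 48.9 push 15.7 radial 9.8 12.2
tester x,y mm 13.8 53.5 y by arc x 50.6 push 15.2 radial 8.9 12.4
```

Scaled: -0.0015 m / 0.5 = -0.003, 0.0005 m / 0.5 = 0.001.

```bash
echo '0.001 -0.003 0 0 0 0 0 | 0.001 -0.003 0 0 0 0 0' > rows.txt && python3 drive.py rows.txt >/dev/null; python3 y.py
echo '0.001 -0.003 0 0 0 0 0 | 0.001 -0.003 0 0 0 0 0' > rows.txt && python3 drive.py rows.txt >/dev/null; python3 y.py
echo '0 0 0 0 0 0 0 | 0 0 0 0 0 0 0' > rows.txt && python3 drive.py rows.txt >/dev/null; python3 y.py
```

```text
tester x,y mm 14.5 54.7 y by arc x 51.8 push 15.7 radial 8.5 12.6
tester x,y mm 16.5 57.3 y by arc x 55.1 push 11.7 radial 7.2 12.8
tester x,y mm 17.1 57.9 y by arc x 56.0 push 11.5 radial 6.7 13.0
```

```bash
python3 - <<'E'
from m import *
for n in("top","side"):
    I,D=viewer.grab_frame(n);np.savez(f"{n}4.npz",I=I,D=D)
    cv2.imwrite(f"pics/{n}4.png",cv2.resize(I[155:275,270:400] if n=="top" else I[175:285,310:440],None,fx=4,fy=4,interpolation=cv2.INTER_CUBIC))
I=np.hstack([cv2.imread("pics/top4.png")[:440,:],cv2.imread("pics/side4.png")[:440,:520]])
cv2.imwrite("pics/m4.png",cv2.resize(I,(800,int(800*I.shape[0]/I.shape[1]))))
E
```

```text
(no output)
```

View pics/m4.png

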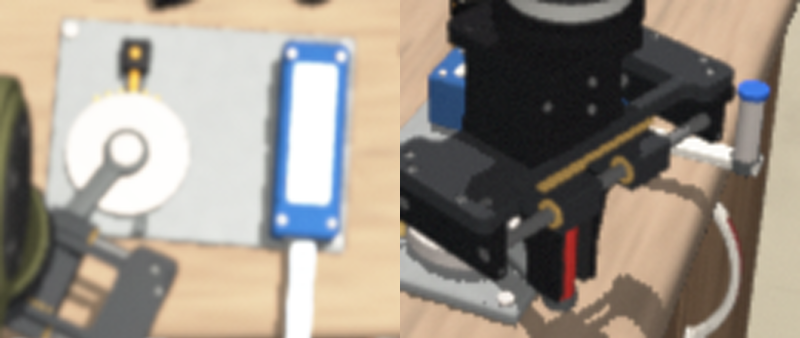

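The pictures show the knob held between the fingers, the lever turned about 37° clockwise, and the drawbar standing where it was left. Third click has dropped at about y = 56; go about 5 mm on, to mid-window.

Scaled: -0.0045 m / 0.5 = -0.009, 0.0015 m / 0.5 = 0.003.

```bash
echo '0.0012 -0.004 0 0 0 0 0 | 0.002 -0.008 0 0 0 0 0 | 0.003 -0.009 0 0 0 0 0 | 0.003 -0.009 0 0 0 0 0' > rows.txt && python3 drive.py rows.txt; python3 y.py
echo '0 0 0 0 0 0 0 | 0 0 0 0 0 0 0 | 0 0 0 0 0 0 0 | 0 0 0 0 0 0 0 | 0 0 0 0 0 0 0' > rows.txt && python3 drive.py rows.txt; python3 y.py
python3 - <<'E'
from h import *
o=np.load("top4.npz");I=o["I"]
# lever arm direction from the dark arm pixels between hub and gripper, z~.04
g=I.astype(int); H=cv2.cvtColor(I,cv2.COLOR_BGR2HSV)
I,D=viewer.grab_frame("top");np.savez("top5.npz",I=I,D=D)
cv2.imwrite("pics/top5.png",cv2.resize(I[170:255,270:340],None,fx=7,fy=7,interpolation=cv2.INTER_CUBIC))
E
```

```text
time_s: 13.5
position: [0.4912, -0.1101, 0.1166]
tool_rot: [179.6, 0.5, -25.6]
contact_force: [-10.9, -3.0, 9.6]
grip_width: 0.0152
finger_force: 30.0
tester x,y mm 20.4 62.1 y by arc x 60.5 push 9.7 radial 5.9 13.5
time_s: 14.0
position: [0.4915, -0.1098, 0.1166]
tool_rot: [179.6, 0.4, -25.6]
contact_force: [-10.3, -3.7, 9.1]
grip_width: 0.0156
finger_force: 30.0
tester x,y mm 20.7 62.4 y by arc x 61.0 push 9.8 radial 5.0 14.0
```

View pics/top5.png

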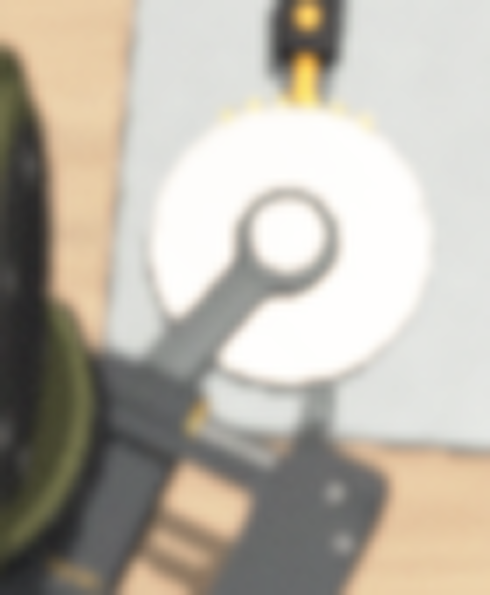

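The top picture shows hub at (288,240), arm leaving toward (175,358), i.e. about 38° from rest: knob y ≈ 62 mm, agreeing with the arm's reading (62.4 mm, steady, push 10 N). Hand in.

```bash
python3 -c "
from bench import env, viewer, get_obs
print(env.job_done())"
```

```text
the job is handed in; nothing more can be done
None
```

I handed the job in with the drawbar released at its red line (about 40 mm out by measurement, though the line itself was never visible). The gripper is still holding the lever three clicks round, with the knob at about 62 mm; no pass or fail result came back.

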